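# Tare the tub and print its ticket on the bench scale

### The arm

A 7-joint arm with a two-finger parallel gripper is mounted at the origin on the work surface. World frame = base frame: x ahead of the robot, y to its left, z up, the work surface at z = 0. Lengths are in m, angles in rad, forces in N, time in s.
With the tool pointing down it reaches from about 0.35 to 0.9 m from the base axis. Payload 8.1 kg.
Tool frame: the origin (TCP) lies at the very end of the fingers, on their centre line; the grasp point (between the pads) lies 19 mm behind it; z points along the fingers, y is the line along which they close (so a half turn about z gives the same grasp; the last joint's range is limited). The gripper opens to 92 mm and grips with 3 to 60 N. Pads are 19 mm wide; open, the fingers measure 130 mm over their backs; the gripper's body (75 mm by 190 mm) begins 47 mm behind the grasp point.
Start: joints at [-1.366, 0.434, 0.025, 1.573, -0.012, 1.134, -0.075], TCP at [0.189, 0.596, 0.227] pointing down, gripper open.
Joint ranges: [-2.62, 2.62], [-0.44, 2.09], [-1.27, 1.32], [0.08, 2.57], [-1.32, 4.46], [0.12, 2], [-2.74, 2.74]. Speed limits (rad/s): [2.22, 2.22, 3.01, 3.01, 3.14, 3.14, 3.14].

### API

Orientations are given as a rotation vector (axis times angle).
In Python, from cell import arm gives the robot as it stands.
- The arm moves only by the shell command python3 -m pendant 'ROWS' [FORCE]. ROWS is a JSON object of lists of equal length, an entry for each row: "slide": the shift along the tool's x, y, z in units of 0.3 m (1.0 is 0.3 m), a list of three; "dr": the turn, a rotation vector about the tool's x, y, z in units of 0.12 rad (1.0 is 0.12 rad), a list of three; "claw": the opening, from 0 (shut) to 1 (fully open). In form: {"slide": [[tx, ty, tz], ...], "dr": [[ax, ay, az], ...], "claw": [claw, ...]}. A call has 1 to 10 rows; each row shifts and turns the commanded pose from where the row before left it, along the tool's axes as they then stand; what a row does not reach is not made up. A row lasts 1/10 s, in which the tool goes at most 50 mm and 8.59 degrees, less where a joint would pass 70% of its speed; a pose out of reach is approached as far as the arm can. A call with a number of a shift or a turn outside -1 to 1 is refused whole. A call with a gripper value outside its range is refused whole. The fingers move at their own pace and stop on an object; FORCE is the grip in N (left out, the last holds). Time passes only in rows, so rows that do not move let the fingers close. It gives the time, the measured TCP pose, the force, the opening and the grip force at its end, in the units of the state.
- arm.observe(): the state, without advancing time (a new reading comes with each control period).
- arm.get_image(name): name is "scene" or "top"; returns the picture (420x560x3 uint8, red, green, blue); there is no depth.
- arm.calibration(name): a dict with "K" (3x3 intrinsics, pixels), "xyz" and "orientation" of the camera in the world. Camera axes: x right, y up, looking along -z (the intrinsics and any distortion apply to the point x, -y, -z); pixel columns grow to the right and rows downward; lengths in m; the calibration is good to about 2 mm. A picture is of the moment at which its call begins. calibration takes no time and is no camera call.
- arm.sign_off(): hands the job in; it is judged then, once.
The state is a dict: "clock": time; "joints": joint angles; "dq": joint speeds; "joint_efforts": joint torques, N m; "position": TCP position; "ee_rot": TCP orientation; "force": force on the tool from outside, world axes, zero at the start; "ft_torque": the same for the moment, N m; "width": opening from 0.0 (shut) to 1.0 (fully open); "gripper_force": force on a finger pad.
Only numpy, scipy, OpenCV 4.12 (cv2) and the standard library are available. Lean on these libraries where they do the work, as an engineer would, in place of code of your own. Each camera call takes 0.05 s, during which the arm holds its last target. There are 200 camera calls.

### The job

The empty tub is standing on the bench scale: with closed fingertips press the scale's tare key to zero out its weight, then its print key, then the feed key of the ticket printer beside it to bring the ticket out, pushing each key down gently and letting it come right back up before going to the next. While you do this the scale must weigh undisturbed, so touch neither the tub nor the platter, and press none of the other keys. Grasp and lift nothing, leave the other things on the bench where they are, and finish with all keys up.

Things in the scene. Friction and masses are not known exactly. Their poses are not given: they have to be found in the camera images.
- scale: Bench scale, fixed; white housing 300 (x) x 260 mm (y); origin: centre of underside; +x away from the operator's side, +y to the operator's left. At -x a panel sloping 14 degrees (front edge 45, rear 71 mm high) has a display and, in front of it, a row of four dark keys 7 mm proud; left to right: round power, square tare, square zero, wide oblong print, at x = -120, y = 98, 45, -8, -80 mm.
- platter: The scale's flat stainless weighing platter, 200 x 250 mm, rigid, behind the key panel; origin at the centre of its underside, 50 mm behind the scale's origin and 86 mm above the bench; its top is 96 mm above the bench, its front edge 70 mm behind the row of key centres. Must not be touched.
- tub: White open round tub, 112 mm across the rim, 80 mm tall, 0.12 kg, standing loose on the platter; origin at the centre of its underside, z up. Must not be touched.
- tare_top (a point): Tare key: the square key, second from the left in the scale's row of four, 22 x 22 mm; centre of the tare key's top face (key up). z out of the key, against its travel; x away from the operator, y to the operator's left. About 59 mm above the bench; 53 mm from the neighbouring keys' centres.
- tare (a joint): Tare key travel. Joint value 0 = up, 0.005 m = fully down; it starts to move at 1.5 N, needs 3.3 N to register at half travel (2.5 mm), is fully down at 5 N and springs back by itself.
- print_top (a point): Print key: the wide oblong key at the right-hand end of the scale's row, 22 mm (x) by 44 mm (y); centre of the print key's top face (key up). z out of the key, against its travel; x away from the operator, y to the operator's left. About 59 mm above the bench; 72 mm from the zero key's centre.
- print (a joint): Print key travel. Joint value 0 = up, 0.005 m = fully down; it starts to move at 1.5 N, needs 3.3 N to register at half travel (2.5 mm), is fully down at 5 N and springs back by itself.
- printer: Ticket printer, fixed left or right of the scale: light grey box 150 mm deep (x), 115 mm wide (y), 100 mm tall, with a dark roll cover, 12 mm higher, starting 31 mm behind its key centres. Origin: centre of its underside; +x away from the operator's side. On the flat front ledge of its top: an oblong feed key and a small round power key.
- feed_top (a point): Feed key: the larger, oblong key on the printer's top, on the operator's right, 18 mm (x) by 30 mm (y), 7 mm proud; centre of the feed key's top face (key up). z out of the key, against its travel; x away from the operator, y to the operator's left. 107 mm above the bench.
- feed (a joint): Feed key travel. Joint value 0 = up, 0.005 m = fully down; it starts to move at 1.5 N, needs 3.3 N to register at half travel (2.5 mm), is fully down at 5 N and springs back by itself.
- scale_power (a joint): Scale's round power key (18 mm across), at the left-hand end of the row; leave it alone. Joint value 0 = up, 0.005 m = fully down; it starts to move at 1.5 N, needs 3.3 N to register at half travel (2.5 mm), is fully down at 5 N and springs back by itself.
- zero (a joint): Scale's square zero key (22 x 22 mm), third from the left, directly right of the tare key; leave it alone. Joint value 0 = up, 0.005 m = fully down; it starts to move at 1.5 N, needs 3.3 N to register at half travel (2.5 mm), is fully down at 5 N and springs back by itself.
- printer_power (a joint): Printer's small round power key (12 mm across), 61 mm to the operator's left of the feed key; leave it alone. Joint value 0 = up, 0.005 m = fully down; it starts to move at 1.5 N, needs 3.3 N to register at half travel (2.5 mm), is fully down at 5 N and springs back by itself.
- tape_dispenser: Heavy black desk tape dispenser, 160 x 60 mm, 97 mm tall, on the other side of the scale from the printer; origin at the centre of its underside. Leave it.
- marker: Marker pen, 130 mm long, 15 mm thick, lying on the bench between the robot and the scale, its length along its own x; origin under its middle. Leave it.
- glove_box: White and blue carton of gloves, 125 x 240 mm, 70 mm tall, at the back left; origin at the centre of its underside. Leave it.
- tape_roll: Roll of packing tape, 104 mm across, 48 mm tall, lying flat at the back right; origin at the centre of its underside. Leave it.

How it is judged:
By the outcome, as a careful person would: the job done as asked, in the order asked, and still so for the second after the job is handed in, with the robot touching nothing.
It also fails if it takes over 58 s, if anything falls off the work surface, if the arm or the gripper's body presses on something with over 40 N, if the wrist force passes 120 N, or if a joint passes its speed limit or range.

## Working session

There is one attempt and no reset: what is moved stays moved. The work goes in short steps, Python scripts to look and compute and a shell command to move; the robot and the scene stay as the last step left them, time stands still between calls to the robot, and variables do not carry over. Pictures are saved under pics/ and viewed, at most 10 in all, crops included, and the job is handed in when it is done.

```bash
ls; mkdir -p pics
python3 - <<'E'
from cell import arm
import cv2
for n in ("scene","top"):
    im=arm.get_image(n); cv2.imwrite(f"pics/{n}0.png",im[:,:,::-1]); c=arm.calibration(n); print(n,c)
print(arm.observe())
E
```

```text
pics
scene {'K': array([[390.21945713,   0.        , 284.09556909],
       [  0.        , 390.21945713, 214.17621125],
       [  0.        ,   0.        ,   1.        ]]), 'xyz': array([ 0.99360674, -0.29445321,  0.88986496]), 'orientation': array([0.52590711, 0.28514213, 0.96580989])}
top {'K': array([[461.80985499,   0.        , 280.40177369],
       [  0.        , 461.80985499, 208.97493503],
       [  0.        ,   0.        ,   1.        ]]), 'xyz': array([0.36960907, 0.00831614, 1.21989833]), 'orientation': array([ 0.11366322, -0.13171414, -1.56000004])}
{'clock': 0.1, 'joints': array([-1.36561087,  0.43517738,  0.02500356,  1.57396011, -0.01158869,
        1.13401889, -0.07510999]), 'dq': array([ 0.00134294, -0.00161721, -0.00083634, -0.00362451, -0.00029998,
        0.00174078, -0.00075944]), 'joint_efforts': array([ 3.28428025e-03, -6.69127035e+01,  9.87940840e-01, -3.15146756e+01,
       -6.05082395e-02,  3.74320149e-02,  6.98927533e-05]), 'position': array([0.18927867, 0.59518612, 0.22602665]), 'ee_rot': array([-4.81709255e-01, -3.10437480e+00,  2.22644464e-03]), 'force': array([ 0.39048229,  0.51619485, -0.73314411]), 'ft_torque': array([-0.00177381, -0.02730338, -0.03214174]), 'gripper_force': 0.0, 'width': 0.9985340013498512}
```

View pics/scene0.png

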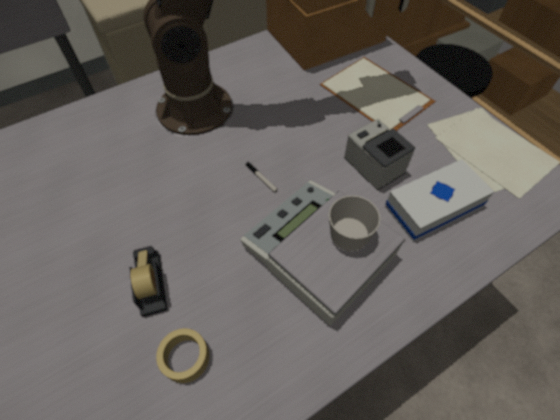

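View pics/top0.png

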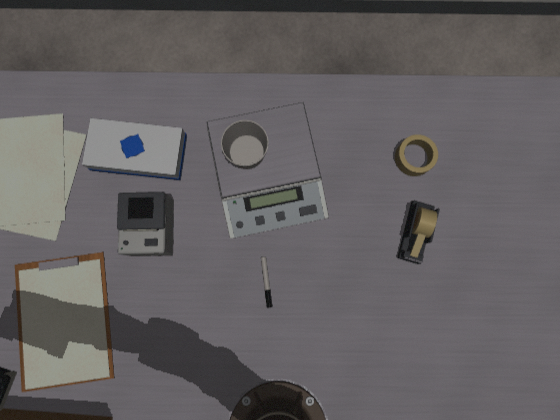

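The scene view shows the scale's four keys between about (262,230) and (311,190), with the printer at (378,150). The top view shows the keys at about (240,224), (260,220), (281,216), (308,210) and the feed key at (151,242). I'll enlarge both to get exact key centres.

Run:
```python
import cv2,numpy as np
a=cv2.imread("pics/scene0.png");b=cv2.imread("pics/top0.png")
def c(im,x,y,w,h,s,n):
    o=cv2.resize(im[y:y+h,x:x+w],None,fx=s,fy=s,interpolation=cv2.INTER_CUBIC); o=cv2.convertScaleAbs(o,alpha=1.5)
    return o
s1=c(a,240,115,180,135,4.4,0)
t=c(b,105,180,230,80,3.4,0)
cv2.imwrite("pics/cs.png",s1);cv2.imwrite("pics/ct.png",t);print(s1.shape,t.shape)
```

```text
(594, 792, 3) (272, 782, 3)
```

View pics/cs.png

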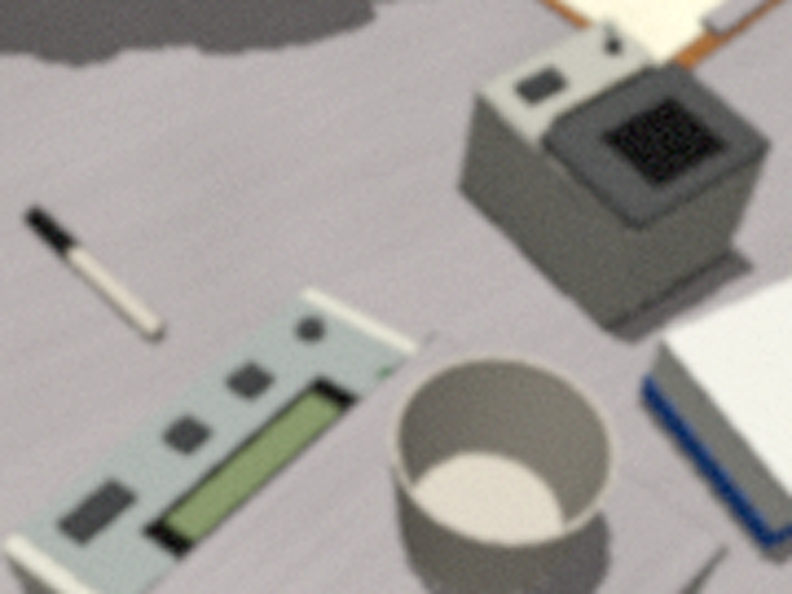

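View pics/ct.png

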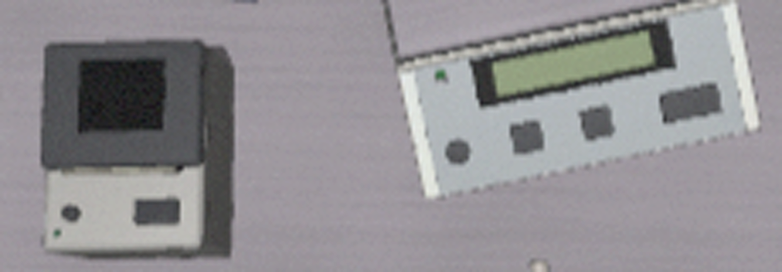

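The scene crop shows power, tare, zero and print at about (310,190), (297,201), (282,214), (262,231), and feed at (363,134). The top crop shows them at (239,224), (260,220), (281,216), (308,210), and feed at (151,242). Next I'll refine the centroids and triangulate.

```bash
cat > geo.py <<'E'
import cv2,numpy as np
from cell import arm
from scipy.spatial.transform import Rotation as R
from scipy.optimize import least_squares
def proj(n,P):
    c=arm.calibration(n); p=(np.atleast_2d(P)-c["xyz"])@R.from_rotvec(c["orientation"]).as_matrix()
    p=p*[1,-1,-1]; q=p@c["K"].T; return q[:,:2]/q[:,2:]
def cent(im,s,r=10):
    x,y=np.round(s).astype(int); g=cv2.cvtColor(im,cv2.COLOR_BGR2GRAY)[y-r:y+r+1,x-r:x+r+1]
    g=cv2.resize(g,None,fx=8,fy=8,interpolation=cv2.INTER_CUBIC)
    _,b=cv2.threshold(g,0,255,cv2.THRESH_BINARY_INV+cv2.THRESH_OTSU)
    k,l,st,ce=cv2.connectedComponentsWithStats(b); L=l[r*8+4,r*8+4]
    return (ce[L]+.5)/8-.5+[x-r,y-r], st[L,4]/64
E
python3 - <<'E'
from geo import *
names="power tare zero print feed ppower".split()
S=[(310.5,189.8),(296.6,201.4),(282.5,213.6),(262,231),(362.7,134.5),(379,125)]
T=[(239.4,224.4),(259.7,220.3),(280.6,215.9),(308,210),(150.9,242),(125.9,242.4)]
a=cv2.imread("pics/scene0.png");b=cv2.imread("pics/top0.png")
u=[];v=[]
for n,s,t in zip(names,S,T):
    r=5 if 'pow' in n else 8
    cs,as_=cent(a,s,r);ct,at=cent(b,t,r);u.append(cs);v.append(ct)
    f=least_squares(lambda P:np.r_[(proj("scene",P)-cs).ravel(),(proj("top",P)-ct).ravel()],[.5,0,.05])
    print(n,cs.round(1),as_,ct.round(1),at,f.x.round(4),"res",f.fun.round(1))
u=np.array(u);v=np.array(v)
# key top centre z offset: 45+25.. use heights: 59 mm scale, 107 printer
def sc(p):
    c,s=np.cos(p[2]),np.sin(p[2]); L=np.array([[-.12,y] for y in(.098,.045,-.008,-.08)])
    return np.c_[p[0]+c*L[:,0]-s*L[:,1],p[1]+s*L[:,0]+c*L[:,1],np.full(4,p[3])]
def pr(p):
    c,s=np.cos(p[2]),np.sin(p[2]); return np.array([[p[0],p[1],p[3]],[p[0]-s*.061,p[1]+c*.061,p[3]]])
for g,x0,i in((sc,[.6,0,.2,.059],slice(0,4)),(pr,[.45,.3,0,.107],slice(4,6))):
    f=least_squares(lambda p:np.r_[(proj("scene",g(p))-u[i]).ravel(),(proj("top",g(p))-v[i]).ravel()],x0)
    print(f.x.round(4),g(f.x).round(4),f.fun.round(1),sep="\n")
o=arm.observe();print(R.from_rotvec(o["ee_rot"]).as_matrix().round(3))
E
```

```text
power [310.1 189.5] 31.171875 [239.2 224.3] 42.515625 [0.5132 0.1001 0.0559] res [-0.1  0.  -0.1 -0.1]
tare [296.3 201.2] 61.515625 [259.5 220. ] 81.234375 [0.5246 0.0485 0.0556] res [-0.  0. -0. -0.]
zero [282.  213.4] 65.453125 [280.  215.7] 81.46875 [ 0.5361 -0.0035  0.0556] res [-0.1  0.  -0.1 -0. ]
print [261.6 230.9] 130.046875 [307.8 209.9] 152.6875 [ 0.5518 -0.074   0.0556] res [-0.2  0.  -0.2 -0.1]
feed [362.5 134.1] 61.421875 [150.7 241.8] 101.171875 [0.4632 0.3089 0.1028] res [-0.2  0.  -0.2 -0.1]
ppower [378.8 124.5] 22.609375 [125.4 242.3] 22.890625 [0.4614 0.3687 0.1057] res [-0.2  0.  -0.1 -0.1]
[0.6516 0.0303 0.218  0.0557]
[[ 0.5132  0.1     0.0557]
 [ 0.5247  0.0483  0.0557]
 [ 0.5362 -0.0035  0.0557]
 [ 0.5517 -0.0738  0.0557]]
[-0.2  0.1 -0.1  0.  -0.1  0.  -0.2 -0.1 -0.1 -0.1  0.1 -0.1 -0.1 -0.1
 -0.3 -0.1]
[0.4634 0.3084 0.0365 0.1042]
[[0.4634 0.3084 0.1042]
 [0.4612 0.3693 0.1042]]
[-0.3 -0.2 -0.2  0.3 -0.1 -0.3 -0.2  0. ]
[[-0.953  0.303 -0.   ]
 [ 0.303  0.953 -0.001]
 [-0.    -0.001 -1.   ]]
```

```bash
cat >> geo.py <<'E'
def Rt(yaw,tilt):  # tool z = -(key normal), tool y = key y
    c,s=np.cos(tilt),np.sin(tilt)
    return R.from_euler("z",yaw).as_matrix()@np.array([[-c,0,s],[0,1,0],[-s,0,-c]])
KEYS={"tare":([.5246,.0485,.059],Rt(.218,np.radians(14))),"print":([.5518,-.074,.059],Rt(.218,np.radians(14))),"feed":([.4633,.3086,.107],Rt(.0365,0))}
def plan(key,h):
    P,T=KEYS[key]; P=np.array(P)-h*T[:,2]; o=arm.observe(); M=R.from_rotvec(o["ee_rot"]).as_matrix()
    print("t",o["clock"],"target",P.round(4),"pos",o["position"].round(4),"F",o["force"].round(1),"w",o["width"].round(2))
    print("slide first, total units",(M.T@(P-o["position"])/.3).round(3),"mm",np.linalg.norm(P-o["position"])*1e3)
    print("slide after turn, units",(T.T@(P-o["position"])/.3).round(3),"dr total",(R.from_matrix(M.T@T).as_rotvec()/.12).round(2))
E
python3 -c "
from geo import *
plan('tare',.16)
# tub rim estimate from top view
f=least_squares(lambda P:(proj('top',[P[0],P[1],.176])-[245,142]).ravel(),[.7,.1]);print('tub',f.x)"
```

```text
Traceback (most recent call last):
  File "geo.py", line 20, in plan
    print("t",o["clock"],"target",P.round(4),"pos",o["position"].round(4),"F",o["force"].round(1),"w",o["width"].round(2))
                                                                                                      ^^^^^^^^^^^^^^^^
AttributeError: 'float' object has no attribute 'round'
```

```bash
sed -i 's/o\["width"\].round(2)/o["width"]/' geo.py
python3 -c "
from geo import *
plan('tare',.16)
f=least_squares(lambda P:(proj('top',[P[0],P[1],.176])-[245,142]).ravel(),[.7,.1]);print('tub',f.x)"
```

```text
t 0.1 target [0.4868 0.0401 0.2142] pos [0.1893 0.5952 0.226 ] F [ 0.4  0.5 -0.7] w 0.9985340013498512
slide first, total units [-1.506 -1.463  0.042] mm 629.8824139796872
slide after turn, units [-0.542 -2.021  0.176] dr total [-0.55 -1.99 -4.36]
tub [0.69222462 0.08065535]
```

```bash
python3 -m pendant '{"slide":[[-0.075,-0.073,0.002],[-0.075,-0.073,0.002],[-0.075,-0.073,0.002],[-0.075,-0.073,0.002],[-0.075,-0.073,0.002],[-0.075,-0.073,0.002],[-0.075,-0.073,0.002],[-0.075,-0.073,0.002],[-0.075,-0.073,0.002],[-0.075,-0.073,0.002]],"dr":[[0,0,0],[0,0,0],[0,0,0],[0,0,0],[0,0,0],[0,0,0],[0,0,0],[0,0,0],[0,0,0],[0,0,0]],"claw":[0,0,0,0,0,0,0,0,0,0]}' 10; python3 -c "
from geo import *
plan('tare',.16)"
```

```text
clock: 1.1
position: [0.3377, 0.3174, 0.2205]
ee_rot: [-0.482, -3.104, 0.0]
force: [0.3, 0.1, 0.2]
width: 0.177
gripper_force: 0.0
t 1.1 target [0.4868 0.0401 0.2142] pos [0.3377 0.3174 0.2205] F [0.3 0.1 0.2] w 0.17679345851666833
slide first, total units [-0.754 -0.73   0.021] mm 314.8584215345385
slide after turn, units [-0.272 -1.01   0.089] dr total [-0.54 -1.99 -4.36]
```

Tracking is accurate, so I'll do the rest of the translation and then turn.

```bash
python3 -m pendant '{"slide":[[-0.075,-0.073,0.002],[-0.075,-0.073,0.002],[-0.075,-0.073,0.002],[-0.075,-0.073,0.002],[-0.075,-0.073,0.002],[-0.075,-0.073,0.002],[-0.075,-0.073,0.002],[-0.075,-0.073,0.002],[-0.075,-0.073,0.002],[-0.075,-0.073,0.002]],"dr":[[0,0,0],[0,0,0],[0,0,0],[0,0,0],[0,0,0],[0,0,0],[0,0,0],[0,0,0],[0,0,0],[0,0,0]],"claw":[0,0,0,0,0,0,0,0,0,0]}' && python3 -m pendant '{"slide":[[0,0,0],[0,0,0],[0,0,0],[0,0,0],[0,0,0],[0,0,0],[0,0,0],[0,0,0],[0,0,0]],"dr":[[-0.07,-0.25,-0.545],[-0.07,-0.25,-0.545],[-0.07,-0.25,-0.545],[-0.07,-0.25,-0.545],[-0.07,-0.25,-0.545],[-0.07,-0.25,-0.545],[-0.07,-0.25,-0.545],[-0.07,-0.25,-0.545],[0,0,0]],"claw":[0,0,0,0,0,0,0,0,0]}'; python3 -c "
from geo import *
plan('tare',.03)"
```

```text
clock: 2.1
position: [0.4857, 0.0407, 0.2146]
ee_rot: [-0.481, -3.104, 0.0]
force: [-0.2, 0.4, 0.2]
width: 0.004
gripper_force: 0.0
clock: 3.0
position: [0.4844, 0.0414, 0.2144]
ee_rot: [-0.316, 2.88, 0.043]
force: [-1.0, 0.5, 0.6]
width: 0.006
gripper_force: 0.0
t 3.0 target [0.5175 0.0469 0.0881] pos [0.4844 0.0414 0.2144] F [-1.   0.5  0.6] w 0.005923904477180074
slide first, total units [-0.006 -0.007  0.435] mm 130.6224374416421
slide after turn, units [-0.007 -0.006  0.435] dr total [0.02 0.01 0.  ]
```

```bash
python3 -m pendant '{"slide":[[-0.001,-0.001,0.06],[-0.001,-0.001,0.06],[-0.001,-0.001,0.06],[-0.001,-0.001,0.06],[-0.001,-0.001,0.06],[-0.001,-0.001,0.06],[0,0,0.06],[0,0,0.04],[0,0,0.02],[0,0,0]],"dr":[[0,0,0],[0,0,0],[0,0,0],[0,0,0],[0,0,0],[0,0,0],[0,0,0],[0,0,0],[0,0,0],[0,0,0]],"claw":[0,0,0,0,0,0,0,0,0,0]}'
python3 - <<'E'
from geo import *
plan('tare',0)
o=arm.observe()
for n,w in (("scene",(215,120)),("top",(200,150))):
    im=arm.get_image(n)[:,:,::-1]; print(n,proj(n,o["position"]).round(1))
    cv2.imwrite(f"pics/{n}1.png",cv2.convertScaleAbs(cv2.resize(im[w[1]:w[1]+130,w[0]:w[0]+130],None,fx=4,fy=4,interpolation=cv2.INTER_CUBIC),alpha=1.6))
E
```

```text
clock: 4.0
position: [0.5216, 0.0484, 0.0749]
ee_rot: [-0.314, 2.881, 0.043]
force: [0.1, -0.7, 0.2]
width: 0.005
gripper_force: 0.0
t 4.0 target [0.5246 0.0485 0.059 ] pos [0.5216 0.0484 0.0749] F [ 0.1 -0.7  0.2] w 0.004900452500911651
slide first, total units [ 0.003 -0.002  0.054] mm 16.17694695774166
slide after turn, units [ 0.003 -0.002  0.054] dr total [ 0.02  0.01 -0.01]
scene [[295.8 196.1]]
top [[259.2 220.1]]
```

View pics/scene1.png

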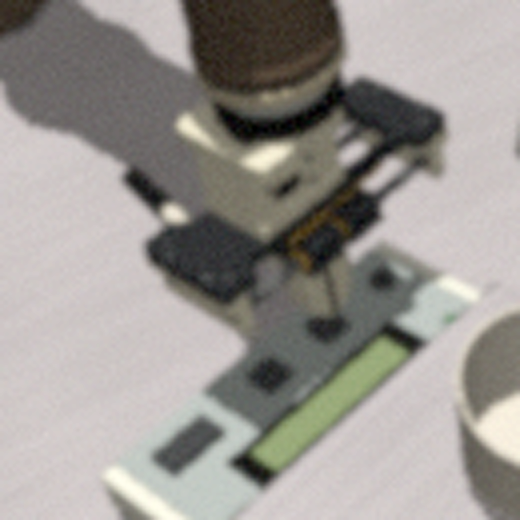

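The picture shows the closed fingertips at about crop (325,300), just above the tare key at (326,325). They are well clear of the tub and the platter, so I'll descend.

```bash
python3 -m pendant '{"slide":[[0.003,-0.002,0.02],[0,0,0.015],[0,0,0.01],[0,0,0]],"dr":[[0,0,0],[0,0,0],[0,0,0],[0,0,0]],"claw":[0,0,0,0]}'; python3 -m pendant '{"slide":[[0,0,0.007],[0,0,0]],"dr":[[0,0,0],[0,0,0]],"claw":[0,0]}';  python3 -m pendant '{"slide":[[0,0,0.005],[0,0,0]],"dr":[[0,0,0],[0,0,0]],"claw":[0,0]}'; python3 -c "
from geo import *
plan('tare',0)"
```

```text
clock: 4.5
position: [0.5242, 0.0484, 0.0618]
ee_rot: [-0.315, 2.88, 0.043]
force: [-0.8, -0.0, -1.0]
width: 0.008
gripper_force: 0.0
clock: 4.7
position: [0.5248, 0.0485, 0.06]
ee_rot: [-0.315, 2.88, 0.043]
force: [-0.6, -0.6, -0.3]
width: 0.003
gripper_force: 0.0
clock: 4.9
position: [0.5252, 0.0486, 0.0587]
ee_rot: [-0.315, 2.879, 0.043]
force: [-1.3, -0.2, 1.8]
width: 0.009
gripper_force: 1.1
t 4.9 target [0.5246 0.0485 0.059 ] pos [0.5252 0.0486 0.0587] F [-1.3 -0.2  1.8] w 0.009372348295179392
slide first, total units [ 0.002  0.    -0.001] mm 0.656979972376191
slide after turn, units [ 0.002  0.    -0.001] dr total [ 0.02  0.02 -0.  ]
```

```bash
for i in 1; do python3 -m pendant '{"slide":[[0,0,0.006],[0,0,0]],"dr":[[0,0,0],[0,0,0]],"claw":[0,0]}' | grep -E "pos|for"; python3 -m pendant '{"slide":[[0,0,0.005],[0,0,0]],"dr":[[0,0,0],[0,0,0]],"claw":[0,0]}'| grep -E "pos|for";done
```

```text
position: [0.5256, 0.0487, 0.0569]
force: [-1.9, -0.9, 3.4]
gripper_force: 1.7
position: [0.526, 0.0488, 0.0555]
force: [-2.0, -0.3, 4.0]
gripper_force: 2.2
```

That's about 4.4 N along the key's axis, roughly 4 mm down and past the register point. I'll retract and line up for print.

```bash
python3 -m pendant '{"slide":[[0,0,-0.012],[0,0,-0.03],[0,0,-0.06],[0,0,-0.02],[0,0,0]],"dr":[[0,0,0],[0,0,0],[0,0,0],[0,0,0],[0,0,0]],"claw":[0,0,0,0,0]}'; python3 -c "
from geo import *
plan('print',.03)"
```

```text
clock: 5.8
position: [0.5177, 0.047, 0.0921]
ee_rot: [-0.315, 2.877, 0.043]
force: [0.4, -0.6, 0.1]
width: 0.008
gripper_force: 0.0
t 5.8 target [ 0.5447 -0.0756  0.0881] pos [0.5177 0.047  0.0921] F [ 0.4 -0.6  0.1] w 0.007596717724273545
slide first, total units [ 0.004 -0.418  0.012] mm 125.56682265168185
slide after turn, units [ 0.004 -0.418  0.013] dr total [0.02 0.03 0.  ]
```

```bash
python3 -m pendant '{"slide":[[0,-0.07,0],[0,-0.07,0],[0,-0.07,0],[0,-0.07,0],[0,-0.07,0],[0.004,-0.068,0],[0,0,0.03],[0,0,0.03],[0,0,0],[0,0,0]],"dr":[[0,0,0],[0,0,0],[0,0,0],[0,0,0],[0,0,0],[0,0,0],[0,0,0],[0,0,0],[0,0,0],[0,0,0]],"claw":[0,0,0,0,0,0,0,0,0,0]}'
python3 - <<'E'
from geo import *
plan('print',0)
w=(200,130)
cv2.imwrite("pics/scene2.png",cv2.convertScaleAbs(cv2.resize(arm.get_image("scene")[w[1]:w[1]+130,w[0]:w[0]+130,::-1],None,fx=4,fy=4,interpolation=cv2.INTER_CUBIC),alpha=1.6))
E
```

```text
clock: 6.8
position: [0.547, -0.0737, 0.0722]
ee_rot: [-0.317, 2.881, 0.044]
force: [0.1, -0.7, 0.7]
width: 0.004
gripper_force: 0.0
t 6.8 target [ 0.5518 -0.074   0.059 ] pos [ 0.547  -0.0737  0.0722] F [ 0.1 -0.7  0.7] w 0.004430638584077973
slide first, total units [-0.004 -0.004  0.047] mm 14.076432244030652
slide after turn, units [-0.004 -0.004  0.047] dr total [0.03 0.01 0.01]
```

View pics/scene2.png

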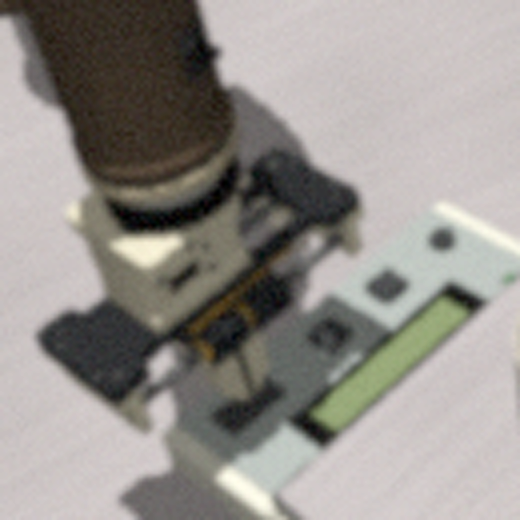

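The fingertips, at about crop (248,390), sit right over the print key at (248,405). The tare key is up again at (385,287).

```bash
python3 -m pendant '{"slide":[[-0.004,-0.004,0.02],[0,0,0.018],[0,0,0],[0,0,0]],"dr":[[0,0,0],[0,0,0],[0,0,0],[0,0,0]],"claw":[0,0,0,0]}' | grep -E "pos|for"; python3 -m pendant '{"slide":[[0,0,0.007],[0,0,0]],"dr":[[0,0,0],[0,0,0]],"claw":[0,0]}' | grep -E "pos|for";  python3 -m pendant '{"slide":[[0,0,0.005],[0,0,0]],"dr":[[0,0,0],[0,0,0]],"claw":[0,0]}' | grep -E "pos|for"; python3 -m pendant '{"slide":[[0,0,0.005],[0,0,0]],"dr":[[0,0,0],[0,0,0]],"claw":[0,0]}' | grep -E "pos|for"
```

```text
position: [0.5515, -0.0751, 0.0619]
force: [-0.1, -0.2, -0.2]
gripper_force: 0.0
position: [0.5521, -0.0751, 0.06]
force: [-0.9, 0.4, -0.2]
gripper_force: 0.0
position: [0.5525, -0.0751, 0.0587]
force: [-1.4, 0.0, 2.4]
gripper_force: 1.1
position: [0.5529, -0.0749, 0.0572]
force: [-0.4, 0.6, 3.0]
gripper_force: 1.6
```

```bash
python3 -m pendant '{"slide":[[0,0,0.006],[0,0,0]],"dr":[[0,0,0],[0,0,0]],"claw":[0,0]}' | grep -E "pos|for"; python3 -c "
from geo import *
import time
print(arm.observe()['force'])"
```

```text
position: [0.5533, -0.0749, 0.0554]
force: [-1.9, 0.5, 3.2]
gripper_force: 2.3
[-1.8948009   0.45944238  3.22437319]
```

```bash
python3 -m pendant '{"slide":[[0,0,0.002],[0,0,0]],"dr":[[0,0,0],[0,0,0]],"claw":[0,0]}' | grep -E "pos|for"; python3 -m pendant '{"slide":[[0,0,-0.015],[0,0,-0.03],[0,0,-0.08],[0,0,-0.1],[0,0,-0.1],[0,0,-0.1],[0,0,-0.06],[0,0,0]],"dr":[[0,0,0],[0,0,0],[0,0,0],[0,0,0],[0,0,0],[0,0,0],[0,0,0],[0,0,0]],"claw":[0,0,0,0,0,0,0,0]}'; python3 -c "
from geo import *
plan('feed',.08)"
```

```text
position: [0.5534, -0.0748, 0.055]
force: [-1.2, -1.1, 5.8]
gripper_force: 3.0
clock: 9.05
position: [0.5197, -0.0833, 0.1991]
ee_rot: [-0.314, 2.875, 0.041]
force: [0.1, -0.4, 0.6]
width: 0.001
gripper_force: 0.0
t 9.05 target [0.4633 0.3086 0.187 ] pos [ 0.5197 -0.0833  0.1991] F [ 0.1 -0.4  0.6] w 0.0010371098338178431
slide first, total units [-0.085  1.316  0.065] mm 396.0892079649915
slide after turn, units [0.14  1.312 0.04 ] dr total [0.2  2.09 1.5 ]
```

```bash
python3 -m pendant '{"slide":[[0,0,0],[0,0,0],[0,0,0],[0,0,0],[0,0,0],[0.01,0.09,0],[0.01,0.09,0],[0.01,0.09,0],[0.01,0.09,0],[0.01,0.09,0]],"dr":[[0.04,0.42,0.3],[0.04,0.42,0.3],[0.04,0.42,0.3],[0.04,0.42,0.3],[0.04,0.42,0.3],[0,0,0],[0,0,0],[0,0,0],[0,0,0],[0,0,0]],"claw":[0,0,0,0,0,0,0,0,0,0]}' | grep pos;  python3 -m pendant '{"slide":[[0.01,0.09,0],[0.01,0.09,0],[0.01,0.09,0],[0.01,0.09,0],[0.01,0.09,0],[0.01,0.09,0],[0.01,0.09,0],[0.01,0.09,0],[0.01,0.09,0],[0,0,0]],"dr":[[0,0,0],[0,0,0],[0,0,0],[0,0,0],[0,0,0],[0,0,0],[0,0,0],[0,0,0],[0,0,0],[0,0,0]],"claw":[0,0,0,0,0,0,0,0,0,0]}' | grep pos; python3 -c "
from geo import *
plan('feed',.015)"
```

```text
position: [0.4981, 0.0526, 0.1954]
position: [0.4609, 0.2977, 0.1954]
t 11.05 target [0.4633 0.3086 0.122 ] pos [0.4609 0.2977 0.1954] F [-0.4 -0.6 -0.3] w 0.0028625976738349867
slide first, total units [-0.011  0.036  0.245] mm 74.25932292782225
slide after turn, units [-0.009  0.036  0.245] dr total [ 0.01 -0.07  0.05]
```

```bash
python3 -m pendant '{"slide":[[-0.01,0.036,0],[0,0,0.06],[0,0,0.06],[0,0,0.06],[0,0,0.045],[0,0,0.02],[0,0,0],[0,0,0]],"dr":[[0,-0.07,0.05],[0,0,0],[0,0,0],[0,0,0],[0,0,0],[0,0,0],[0,0,0],[0,0,0]],"claw":[0,0,0,0,0,0,0,0]}'|grep -E "pos|for"
python3 - <<'E'
from geo import *
plan('feed',0)
w=(300,60)
cv2.imwrite("pics/scene3.png",cv2.convertScaleAbs(cv2.resize(arm.get_image("scene")[w[1]:w[1]+130,w[0]:w[0]+130,::-1],None,fx=4,fy=4,interpolation=cv2.INTER_CUBIC),alpha=1.6))
E
```

```text
position: [0.466, 0.3042, 0.1233]
force: [0.5, 0.8, 0.7]
gripper_force: 0.0
t 11.85 target [0.4633 0.3086 0.107 ] pos [0.466  0.3042 0.1233] F [0.5 0.8 0.7] w 0.006145169399865166
slide first, total units [0.009 0.015 0.054] mm 17.03945986842251
slide after turn, units [0.008 0.015 0.054] dr total [ 0.    0.02 -0.05]
```

View pics/scene3.png

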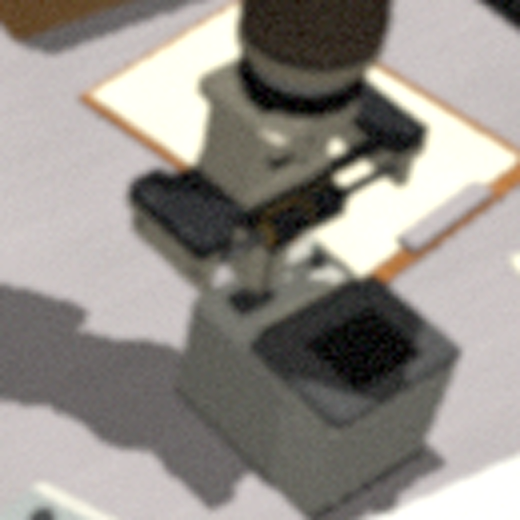

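The fingertips, at about crop (252,285), are over the feed key at (250,297), and the roll cover and printer power key are clear. I'll correct the remaining 5 mm and press.

```bash
python3 -m pendant '{"slide":[[0.008,0.015,0],[0,0,0.02],[0,0,0.02],[0,0,0],[0,0,0]],"dr":[[0,0,0],[0,0,0],[0,0,0],[0,0,0],[0,0,0]],"claw":[0,0,0,0,0]}' | grep -E "pos|for"; python3 -m pendant '{"slide":[[0,0,0.01],[0,0,0]],"dr":[[0,0,0],[0,0,0]],"claw":[0,0]}' | grep -E "pos|for";  python3 -m pendant '{"slide":[[0,0,0.007],[0,0,0]],"dr":[[0,0,0],[0,0,0]],"claw":[0,0]}' | grep -E "pos|for"; python3 -m pendant '{"slide":[[0,0,0.005],[0,0,0]],"dr":[[0,0,0],[0,0,0]],"claw":[0,0]}' | grep -E "pos|for"
```

```text
position: [0.4629, 0.3084, 0.1105]
force: [0.0, 0.2, -0.5]
gripper_force: 0.0
position: [0.463, 0.3086, 0.1076]
force: [-0.6, -0.1, -0.0]
gripper_force: 0.0
position: [0.4631, 0.3087, 0.1057]
force: [-0.1, -1.4, 2.3]
gripper_force: 1.2
position: [0.4631, 0.3087, 0.1043]
force: [-0.7, -0.3, 3.6]
gripper_force: 1.7
```

```bash
python3 -m pendant '{"slide":[[0,0,0.005],[0,0,0]],"dr":[[0,0,0],[0,0,0]],"claw":[0,0]}' | grep -E "pos|for"; python3 -m pendant '{"slide":[[0,0,0.002],[0,0,0]],"dr":[[0,0,0],[0,0,0]],"claw":[0,0]}' | grep -E "pos|for"; python3 -m pendant '{"slide":[[0,0,-0.015],[0,0,-0.03],[0,0,-0.08],[0,0,-0.1],[0,0,-0.1],[0,0,-0.08],[0,0,0],[0,0,0]],"dr":[[0,0,0],[0,0,0],[0,0,0],[0,0,0],[0,0,0],[0,0,0],[0,0,0],[0,0,0]],"claw":[0,0,0,0,0,0,0,0]}'
python3 - <<'E'
from geo import *
w=(230,100)
cv2.imwrite("pics/scene4.png",cv2.convertScaleAbs(cv2.resize(arm.get_image("scene")[w[1]:w[1]+150,w[0]:w[0]+190,::-1],None,fx=4,fy=4,interpolation=cv2.INTER_CUBIC),alpha=1.6))
E
```

```text
position: [0.4632, 0.3087, 0.1028]
force: [-0.9, -0.5, 4.1]
gripper_force: 2.3
position: [0.4631, 0.3087, 0.1023]
force: [-1.1, -1.4, 5.8]
gripper_force: 2.9
clock: 14.2
position: [0.4628, 0.3088, 0.2242]
ee_rot: [-0.049, 3.139, 0.001]
force: [-0.1, 0.3, -1.0]
width: 0.001
gripper_force: 0.0
```

View pics/scene4.png

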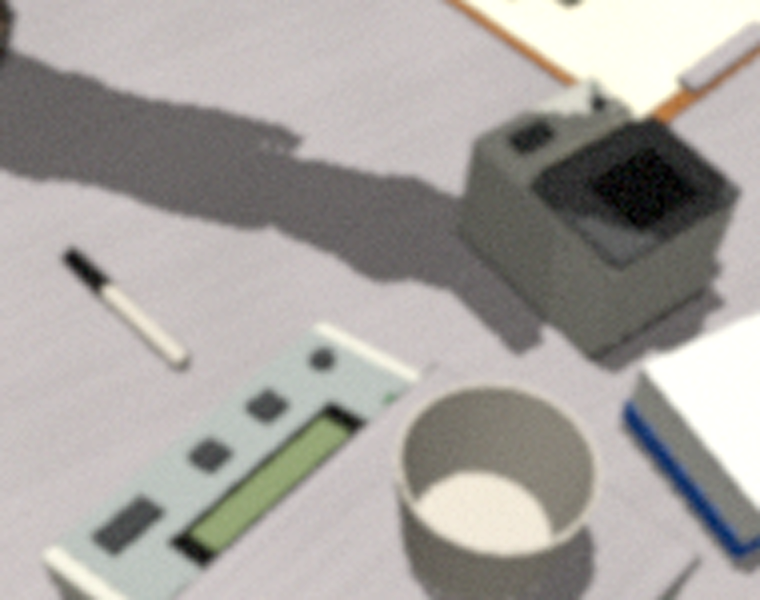

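All keys are up (tare at crop (267,406), print at (128,525), feed at (530,137)). The tub and everything else haven't moved, so I'm handing in.

```bash
python3 -c "
from cell import arm
print(arm.sign_off())"
```

```text
the job is handed in; nothing more can be done
None
```

I pressed tare, print and feed once each, in that order, pushing each key about 4–5 mm down (it registers at 2.5 mm) and letting it come back up; nothing else was touched, and the job was handed in at about 14 s (no verdict was returned).

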